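# Stack the big bag rings in the stock tube

## Task

Tidy the trimmings bench: drop the two large flat steel rings into the wide stock tube, so that they lie flat at its bottom, one on the other. Leave the smaller flat ring lying where it is.

Things in the scene. Friction and masses are not known exactly. Their poses are not given: they have to be found in the camera images.
- ring_a: a large flat polished steel bag ring on the table: outer diameter 48 mm, hole 24 mm, 12 mm thick, about 90 g, rigid. Its origin is the centre of the ring (6 mm above the table as it lies); z is its axis. It is grasped across its outside diameter. Identical to ring_b; either may go in first.
- ring_b: a large flat polished steel bag ring on the table: outer diameter 48 mm, hole 24 mm, 12 mm thick, about 90 g, rigid. Its origin is the centre of the ring (6 mm above the table as it lies); z is its axis. It is grasped across its outside diameter. Identical to ring_a. A solid round steel blank of the same diameter (no hole), a square buckle and a smaller ring lie among them, unwanted.
- wide_tube: the wider of two short upright tubes of slippery grey plastic, fixed, open on top. Height 42 mm; foot 79 mm wide, 6 mm thick. Bore 53 mm wide, floor 6 mm above the table; from 28 mm up it flares to 77 mm inside (83 outside) at the rim: a ring let go flat in or just over the mouth slides down. Origin: centre of its underside; z up. The other tube, equally high, has a 34 mm bore: too narrow.
- small_ring: a smaller flat steel ring lying on the table, to be left alone: outer diameter 30 mm, hole 15 mm, 12 mm thick. Origin: its centre.
Things that resemble listed ones, but are neither listed nor needed, are in the scene too. Leave any blue or red look-alike of the ring_a alone.

How it is judged (in metres and radians):
At the end, for the whole second after the job is handed in: Both large rings are in the bore of the wide tube, at rest: each ring's centre within 10 mm of the tube's axis and less than 30 mm above the tube's underside (resting they are at 12 and 24 mm), lying flat within 10 degrees (either face up). The small ring is within 30 mm of where it started (horizontal distance between each of ring_a, ring_b and wide_tube below 0.01 m and z of each of ring_a, ring_b in the frame of wide_tube below 0.03 m and angle between the z axis of each of ring_a, ring_b and the z axis of wide_tube, either way round below 0.175 rad and linear speed of each of ring_a, ring_b below 0.03 m/s and distance of small_ring from where it was at the start of the episode below 0.03 m); the robot touches nothing.
It also fails if it takes over 56 s, if anything falls off the work surface, if the arm or the gripper's body presses on something with over 40 N, if the wrist force passes 120 N, or if a joint passes its speed limit or range.

## Robot

A 6-joint arm with a two-finger parallel gripper is mounted at the origin on the work surface. World frame = base frame: x ahead of the robot, y to its left, z up, the work surface at z = 0. Lengths are in mm, angles in rad, forces in N, time in s.
With the tool pointing down it reaches from about 350 to 725 mm from the base axis. Payload 6 kg.
Tool frame: the origin (TCP) lies between the finger pads; the fingertips stand ctrl.tip_reach ahead of it and the grasp point (between the pads) lies 2 mm behind it (ctrl.tip_reach is the distance from the TCP to the fingertips, in mm); z points along the fingers, y is the direction in which the jaws open and shut (so a half turn about z gives the same grasp; the last joint's range is limited). The gripper opens to 85 mm and grips with 20 to 120 N. Pads are 22 mm wide; open, the fingers measure 114 mm over their backs; the gripper's body (76 mm by 85 mm) begins 54 mm behind the grasp point. The pads swing forward as they close: fully open they stand 13 mm farther back than shut.
Start: joints at [1.501, 0.04, 0.085, 0, -1.615, -0.334], TCP at [235.722, 551.734, 248.261] pointing down, gripper open.
Joint ranges: [-2.56, 2.56], [-1.29, 2.01], [-1.08, 1.49], [-3.29, 1.98], [-2.81, -0.18], [-2.99, 2.99]. Speed limits (rad/s): [2.57, 2.57, 3.01, 3.14, 3.14, 3.14].

## Interface

Orientations are given as a rotation vector (axis times angle).
In Python, from station import telemetry, get_image, job, ctrl gives the robot as it stands.
- The arm moves only by the tool move_arm, never from a script. Its argument "commands" is a list of rows, each a list of 4 numbers: the shift along the tool's x, y, z in m, then the turn about the tool's z in rad. In form: [[tx, ty, tz, turn], ...]. A call has 1 to 12 rows; each row shifts and turns the commanded pose from where the row before left it, along the tool's axes as they then stand; what a row does not reach is not made up. A row lasts 1/12 s, in which the tool goes at most 41.7 mm and 7.16 degrees, less where a joint would pass 70% of its speed; a pose out of reach is approached as far as the arm can. A call with a gripper value outside its range is refused whole. "claw" is the gripper's target within -1 to 1 (shut at 1, half-way at 0, fully open at -1), set as the call begins (left out, the last holds). The fingers move at their own pace and stop on an object; "force" is the grip in N (left out, the last holds). Time passes only in rows, so rows that do not move let the fingers close. It gives the time, the measured TCP pose, the force and the opening at its end, in the units of the state.
- telemetry.get_state(): the state, without advancing time (a new reading comes with each control period).
- get_image(name): name is "side" or "top" or "wrist"; returns a dict with "image" (420x560x3 uint8, red, green, blue), "vfov" (degrees; the focal length in pixels is half the picture's height over the tangent of half this angle, whatever the lens; pixels are square), "cx", "cy" (the principal point, pixels), "origin" and "orientation" of the camera in the world. Camera axes: x right, y up, looking along -z (the intrinsics and any distortion apply to the point x, -y, -z); pixel columns grow to the right and rows downward; lengths in mm; the calibration is good to about 2 mm. A picture is of the moment at which its call begins. There is no depth.
- job.close_job(): hands the job in, once; it reports no verdict.
The state is a dict: "time_s": time; "joints": joint angles; "joint_vel": joint speeds; "tau": joint torques, N m; "tool_pos": TCP position; "tool_rot": TCP orientation; "ft_force": force on the tool from outside, world axes, zero at the start; "moment": the same for the moment, N m; "opening": finger opening in mm.
Only numpy, scipy, OpenCV 4.12 (cv2) and the standard library are available. Lean on these libraries where they do the work, as an engineer would, in place of code of your own. Each camera call takes 0.05 s, during which the arm holds its last target.

## Working session

There is one attempt and no reset: what is moved stays moved. The work goes in short steps, Python scripts to look and compute and a tool call to move; the robot and the scene stay as the last step left them, time stands still between calls to the robot, and variables do not carry over. Pictures are saved under pics/ and viewed, and the job is handed in when it is done.

Besides the shell and the picture viewer there is one more tool, called after ">>>" in YAML: its name, and indented under it one key for each argument. move_arm: Moves the arm, as the interface text tells. Its arguments: {"type":"object","properties":{"commands":{"type":"array"},"claw":{"type":"number"},"force":{"type":"number"}},"required":["commands"]}

```bash
ls; mkdir -p pics
python3 - <<'E'
from station import telemetry,get_image,job,ctrl
import cv2
print(telemetry.get_state(), ctrl.tip_reach)
for n in ['top','side','wrist']:
    d=get_image(n); cv2.imwrite(f'pics/{n}0.png',d['image'][:,:,::-1]); print(n,{k:v for k,v in d.items() if k!='image'})
E
```

```text
pics
{'time_s': 0.0, 'joints': array([ 1.50065892e+00,  4.08432510e-02,  8.37908501e-02, -4.73728176e-04,
       -1.61549050e+00, -3.33658258e-01]), 'joint_vel': array([ 8.42441010e-05, -1.60028096e-03,  6.62671314e-04,  1.30255731e-04,
       -1.21306528e-03, -7.97563586e-04]), 'tau': array([-3.82611711e-05, -3.68204784e+01,  3.47401929e+01,  6.93193585e+00,
       -5.59337757e-03, -8.72485828e-06]), 'tool_pos': array([235.57182285, 551.49526386, 247.24806055]), 'tool_rot': array([ 3.07602924e+00, -6.29588759e-01, -3.76315958e-04]), 'ft_force': array([-0.14698698,  0.11899461, -0.16789118]), 'moment': array([-0.00034677, -0.00127617, -0.0317734 ]), 'opening': 85.41914471065999} 17.0
top {'vfov': 57.82127061022228, 'cx': 277.85742973925835, 'cy': 207.80781393056574, 'origin': array([343.89728038, -47.94543201, 860.60522538]), 'orientation': array([ 0.16816587, -0.156453  , -1.51201782])}
side {'vfov': 44.46677638160942, 'cx': 278.8369081981708, 'cy': 205.4095840284698, 'origin': array([  82.86690746, -583.88963838,  712.44555337]), 'orientation': array([ 0.79756921, -0.27061677, -0.6231734 ])}
wrist {'vfov': 63.05788961473147, 'cx': 287.7721990728436, 'cy': 209.45052663206673, 'origin': array([296.64246073, 525.07727037, 373.38808016]), 'orientation': array([-0.17544496,  0.2628786 , -1.96260403])}
```

View pics/top0.png

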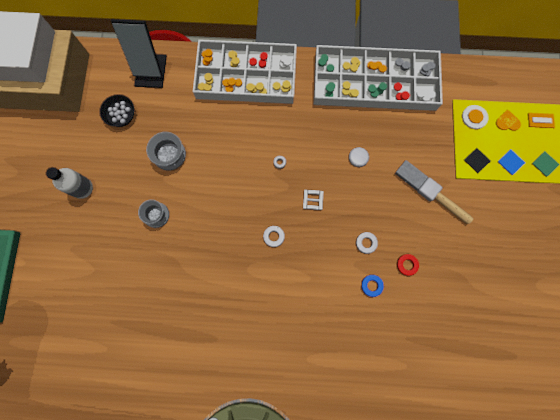

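View pics/side0.png

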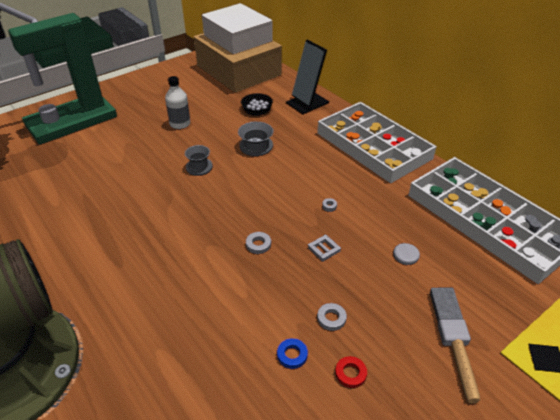

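View pics/wrist0.png

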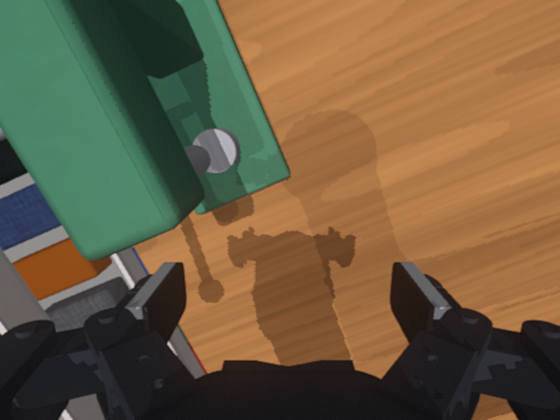

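```bash
cat > h.py <<'E'
import numpy as np
from scipy.spatial.transform import Rotation as R
def ray(d,u,v):
    f=210/np.tan(np.radians(d['vfov'])/2)
    return R.from_rotvec(d['orientation']).apply([(u-d['cx'])/f,-(v-d['cy'])/f,-1])
def at(d,u,v,z):
    r=ray(d,u,v); o=d['origin']; return o+r*(z-o[2])/r[2]
def proj(d,p):
    f=210/np.tan(np.radians(d['vfov'])/2)
    q=R.from_rotvec(d['orientation']).inv().apply(np.asarray(p)-d['origin'])
    return d['cx']+f*q[0]/-q[2], d['cy']-f*q[1]/-q[2]
E
python3 - <<'E'
from station import get_image
import cv2
from h import *
t=get_image('top'); s=get_image('side')
I=t['image'][:,:,::-1]
cv2.imwrite('pics/t1.png',cv2.resize(I[140:300,260:420],None,fx=3.7,fy=3.7,interpolation=cv2.INTER_CUBIC))
a=cv2.resize(I[120:240,120:220],None,fx=4,fy=4,interpolation=cv2.INTER_CUBIC)
b=cv2.resize(s['image'][110:190,175:285,::-1],(396,480) if 0 else None,fx=3.6,fy=3.6,interpolation=cv2.INTER_CUBIC)
c=np.zeros((480,400+b.shape[1],3),np.uint8);c[:,:400]=a;c[:b.shape[0],400:]=b
cv2.imwrite('pics/t2.png',c)
for n,u,v in [('a',274,237),('b',367,243),('small',280,162),('blank',359,157)]:
    p=at(t,u,v,12);print(n,p,proj(s,p))
for n,u,v in [('wide',166,151),('narrow',153,213)]:
    p=at(t,u,v,42);print(n,p,proj(s,p))
E
```

```text
a [455.60156581 -31.64821977  12.        ] (np.float64(256.12213793855994), np.float64(240.64008547420312))
b [ 453.09700392 -240.07540177   12.        ] (np.float64(329.7393007015661), np.float64(314.2700205172421))
small [632.63452385 -35.94326791  12.        ] (np.float64(328.1073887946613), np.float64(202.72710755541524))
blank [ 654.62182918 -220.40621001   12.        ] (np.float64(404.3173169088127), np.float64(251.00462598102516))
wide [635.05811109 223.82085447  42.        ] (np.float64(253.53447762581484), np.float64(132.27157818964483))
narrow [490.5564757  235.99159971  42.        ] (np.float64(196.20252088465318), np.float64(153.2359361320348))
```

View pics/t1.png

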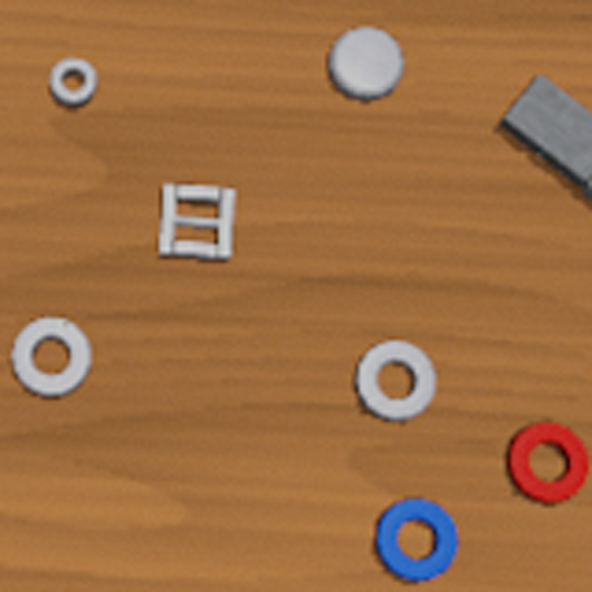

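View pics/t2.png

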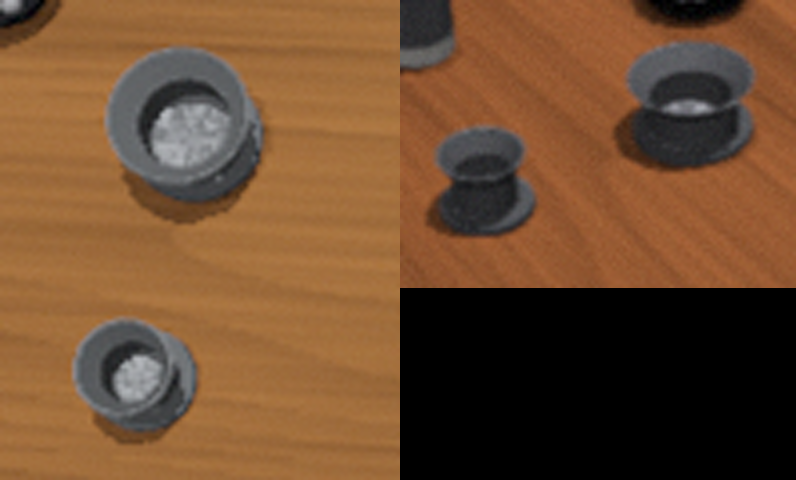

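```bash
cat > go.py <<'E'
import sys
from h import *
from station import telemetry
def go(*tgt):
    s=telemetry.get_state(); M=R.from_rotvec(s['tool_rot'])
    print('pos',s['tool_pos'].round(1),'joints',s['joints'].round(2),'F',s['ft_force'].round(1),'open',round(s['opening'],1),'t',s['time_s'])
    print('axes',M.as_matrix().round(3).tolist())
    d=M.inv().apply(np.array(tgt)-s['tool_pos']); print('shift m',(d/1000).round(4))
if __name__=='__main__': go(*map(float,sys.argv[1:4]))
E
python3 go.py 600 200 250
python3 - <<'E'
from station import get_image
from h import *
d=get_image('wrist')
print(at(d,280,210,0),at(d,280,300,0)); M=R.from_rotvec(d['orientation']).as_matrix();print(M.round(3))
t=get_image('top');print(at(t,164.5,149.3,42))
E
```

```text
pos [235.6 551.6 247.8] joints [ 1.5   0.04  0.08 -0.   -1.62 -0.33] F [0.3 0.4 0.2] open 85.3 t 0.25
axes [[0.92, -0.393, -0.0], [-0.393, -0.92, -0.001], [0.0, 0.001, -1.0]]
shift m [ 0.4732  0.1802 -0.002 ]
[205.35851145 573.52471667   0.        ] [100.89292847 619.0731345    0.        ]
[[-0.394  0.886  0.243]
 [-0.919 -0.38  -0.103]
 [ 0.001 -0.264  0.964]]
[638.94415016 227.69671037  42.        ]
```

>>> move_arm:
  commands:
    - [0.013,0.031,0,0]
    - [0.013,0.031,0,0]
    - [0.013,0.031,0,0]
    - [0.013,0.031,0,0]
    - [0.013,0.031,0,0]
    - [0.013,0.031,0,0]

```text
time_s: 0.85
tool_pos: [234.3, 348.4, 248.1]
tool_rot: [-3.078, 0.63, -0.0]
ft_force: [0.6, -0.1, 0.2]
opening: 85.6
```

>>> move_arm:
  commands:
    - [0.039,-0.0005,0,0]
    - [0.039,-0.0005,0,0]
    - [0.039,-0.0005,0,0]
    - [0.039,-0.0005,0,0]
    - [0.039,-0.0005,0,0]
    - [0.039,-0.0005,0,0]
    - [0.039,-0.0005,0,0]
    - [0.039,-0.0005,0,0]
    - [0.039,-0.0005,0,0]
    - [0.039,-0.0005,0,0]
    - [0,0,0,0]
    - [0,0,0,0]

```text
time_s: 1.85
tool_pos: [596.1, 200.1, 245.9]
tool_rot: [3.074, -0.634, -0.004]
ft_force: [-0.1, 0.7, -0.0]
opening: 85.5
```

```bash
python3 go.py 455 -32 200
python3 - <<'E'
from station import get_image
import cv2
from h import *
d=get_image('wrist');cv2.imwrite('pics/w1.png',d['image'][:,:,::-1])
import pickle;pickle.dump(d,open('w1.pkl','wb'))
E
```

```text
pos [596.1 200.1 245.9] joints [ 0.64  0.12  0.16 -0.   -1.62  0.52] F [-0.1  0.7 -0. ] open 85.5 t 1.85
axes [[0.918, -0.396, -0.003], [-0.396, -0.918, -0.002], [-0.002, 0.003, -1.0]]
shift m [-0.0376  0.2689  0.0469]
```

View pics/w1.png

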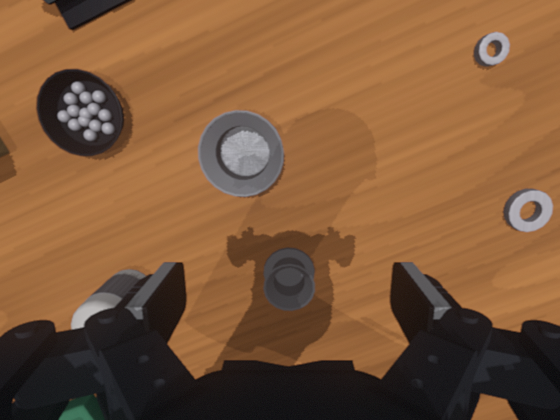

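Run:
```python
from h import *
import pickle,cv2
d=pickle.load(open('w1.pkl','rb'))
cv2.imwrite('pics/w1c.png',cv2.resize(d['image'][100:210,185:300,::-1],None,fx=5,fy=5,interpolation=cv2.INTER_CUBIC))
print(at(d,241,153,42),at(d,245,153,6),at(d,530,211,12),at(d,494,48,12))
```

```text
[642.55434157 227.54356092  42.        ] [639.242567   229.54739426   6.        ] [458.68898673 -30.54048047  12.        ] [635.04298582 -35.15142942  12.        ]
```

View pics/w1c.png

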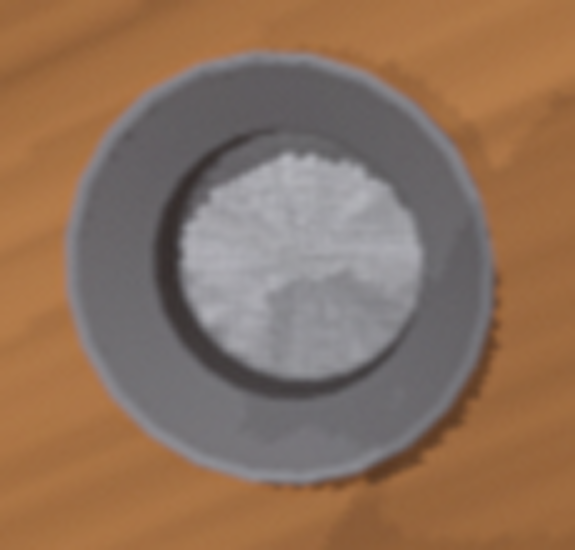

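>>> move_arm:
  commands:
    - [-0.0015,0.034,0.005,0]
    - [-0.0015,0.034,0.005,0]
    - [-0.0015,0.034,0.005,0]
    - [-0.0015,0.034,0.005,0]
    - [-0.0015,0.034,0.005,0]
    - [-0.0015,0.034,0.005,0]
    - [-0.0015,0.033,0.005,0]
    - [-0.0015,0.032,0.005,0]
    - [0,0,0,0]
    - [0,0,0,0]

```text
time_s: 2.73
tool_pos: [477.3, -41.6, 209.5]
tool_rot: [-3.076, 0.63, -0.004]
ft_force: [0.4, 0.2, 0.0]
opening: 85.2
```

```bash
python3 go.py 455 -32 100
python3 - <<'E'
from station import get_image
import cv2
d=get_image('wrist');cv2.imwrite('pics/w2.png',d['image'][:,:,::-1])
import pickle;pickle.dump(d,open('w2.pkl','wb'))
E
```

```text
pos [477.3 -41.6 209.5] joints [ 0.34 -0.29 -0.29  0.   -1.57  0.83] F [0.4 0.2 0. ] open 85.2 t 2.7333
axes [[0.919, -0.393, 0.003], [-0.393, -0.919, 0.001], [0.002, -0.002, -1.0]]
shift m [-0.0246  0.0002  0.1094]
```

View pics/w2.png

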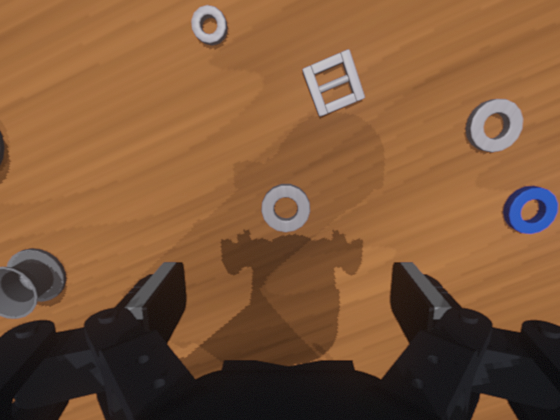

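Run:
```python
from h import *
import pickle,cv2
d=pickle.load(open('w2.pkl','rb'))
cv2.imwrite('pics/w2c.png',cv2.resize(d['image'][170:250,240:330,::-1],None,fx=6,fy=6,interpolation=cv2.INTER_CUBIC))
for u,v in [(286,208),(496,126)]: print(at(d,u,v,12))
p=at(d,286,208,12)
import go; go.go(p[0],p[1],60)
```

```text
[459.54516621 -32.06851613  12.        ]
[ 455.1056293  -240.05405879   12.        ]
pos [477.9 -40.9 209.4] joints [ 0.34 -0.29 -0.29  0.   -1.57  0.83] F [-0.4 -0.4 -0.3] open 85.6 t 2.7833
axes [[0.92, -0.393, 0.003], [-0.393, -0.92, 0.001], [0.002, -0.002, -1.0]]
shift m [-0.0206 -0.0006  0.1494]
```

View pics/w2c.png

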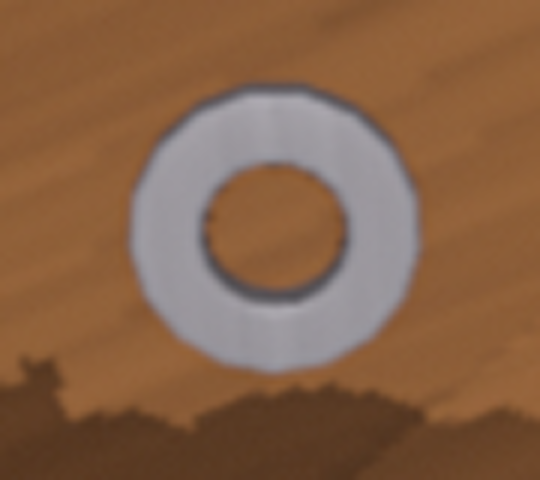

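Candidates in the top view are (274,237) and (367,243), the large grey rings with holes. The others are the solid blank at (359,157), the 30 mm ring at (280,162), the buckle at (313,200), and the blue and red rings. The crop confirms ring_a: grey, holed, 48 px across, which is about 48 mm.

>>> move_arm:
  commands:
    - [-0.005,0,0.03,0]
    - [-0.005,0,0.03,0]
    - [-0.005,0,0.03,0]
    - [-0.005,-0.0005,0.03,0]
    - [-0.0005,0,0.029,0]
    - [0,0,0,0]
    - [0,0,0,0]
  claw: -1

```text
time_s: 3.37
tool_pos: [459.2, -32.1, 59.2]
tool_rot: [3.077, -0.627, -0.002]
ft_force: [0.9, -0.8, 1.6]
opening: 85.6
```

```bash
python3 go.py 459.5 -32 22
python3 - <<'E'
from station import get_image
import cv2
from h import *
d=get_image('wrist');cv2.imwrite('pics/w3.png',d['image'][:,:,::-1])
import pickle;pickle.dump(d,open('w3.pkl','wb'))
E
```

```text
pos [459.2 -32.1  59.2] joints [ 0.37 -0.29 -0.56  0.   -1.3   0.8 ] F [ 0.9 -0.8  1.6] open 85.6 t 3.3667
axes [[0.92, -0.391, -0.002], [-0.391, -0.92, -0.001], [-0.001, 0.002, -1.0]]
shift m [ 0.0003 -0.0002  0.0372]
```

View pics/w3.png

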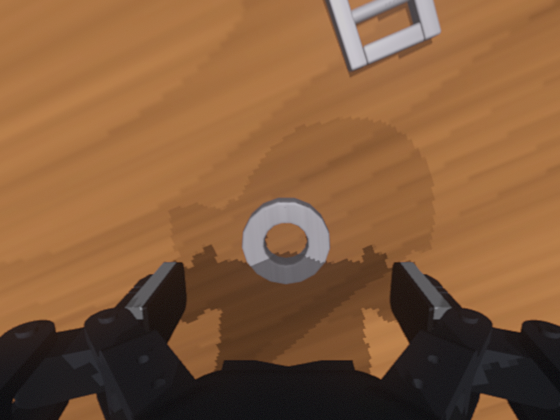

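Run:
```python
from h import *
import pickle
d=pickle.load(open('w3.pkl','rb')); print(at(d,286,240.5,12))
```

```text
[460.99619841 -32.36181581  12.        ]
```

>>> move_arm:
  commands:
    - [0.001,0,0.02,0]
    - [0,0,0.015,0]
    - [0,0,0.002,0]
    - [0,0,0,0]
    - [0,0,0,0]

```text
time_s: 3.83
tool_pos: [461.9, -32.8, 24.6]
tool_rot: [-3.077, 0.629, -0.004]
ft_force: [-0.2, 0.0, 0.6]
opening: 85.3
```

>>> move_arm:
  commands:
    - [0,0,0,0]
    - [0,0,0,0]
    - [0,0,0,0]
    - [0,0,0,0]
    - [0,0,0,0]
    - [0,0,0,0]
    - [0,0,0,0]
    - [0,0,0,0]
  claw: 0.1
  force: 40

```text
time_s: 4.5
tool_pos: [461.2, -33.1, 23.4]
tool_rot: [-3.078, 0.63, -0.003]
ft_force: [-0.4, 0.0, 5.8]
opening: 45.0
```

```bash
python3 go.py 459.5 -32 22
python3 - <<'E'
from station import get_image
import cv2
from h import *
d=get_image('wrist');cv2.imwrite('pics/w4.png',d['image'][:,:,::-1])
d=get_image('side');cv2.imwrite('pics/s4.png',cv2.resize(d['image'][170:300,180:340,::-1],None,fx=4,fy=4,interpolation=cv2.INTER_CUBIC))
E
```

```text
pos [461.2 -33.1  23.4] joints [ 0.37 -0.25 -0.6   0.   -1.22  0.8 ] F [-0.4  0.   5.8] open 45.0 t 4.5
axes [[0.92, -0.393, 0.002], [-0.393, -0.92, -0.0], [0.002, -0.001, -1.0]]
shift m [-0.002  -0.0004  0.0014]
```

View pics/w4.png

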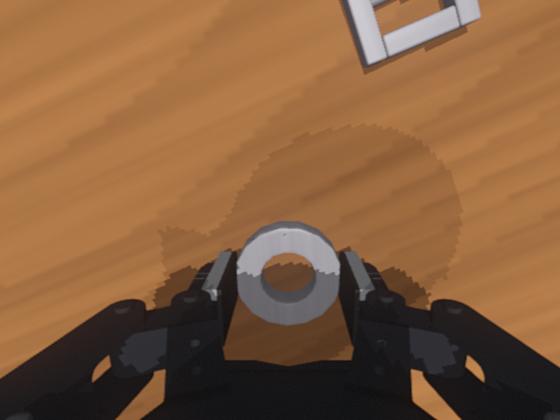

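View pics/s4.png

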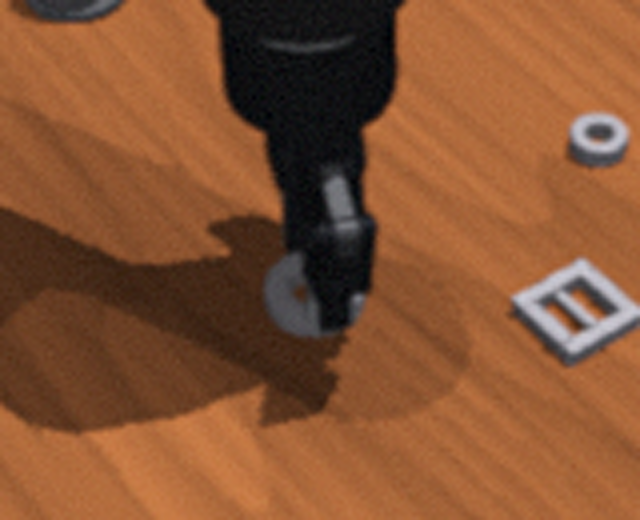

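Run:
```python
from station import get_image,telemetry
from h import *
import cv2
d=get_image('wrist');s=telemetry.get_state();M=R.from_rotvec(s['tool_rot'])
for x in (-11,0,11):
  for y in (-24,0,24):
    print(x,y,np.round(proj(d,s['tool_pos']+M.apply([x,y,12])),0))
print(s['opening'])
cv2.imwrite('pics/w4c.png',cv2.resize(d['image'][200:360,190:390,::-1],None,fx=4,fy=3.7,interpolation=cv2.INTER_CUBIC))
```

```text
-11 -24 [233. 295.]
-11 0 [287. 295.]
-11 24 [340. 295.]
0 -24 [232. 273.]
0 0 [287. 272.]
0 24 [341. 272.]
11 -24 [231. 249.]
11 0 [287. 249.]
11 24 [342. 249.]
44.9549632258236
```

View pics/w4c.png

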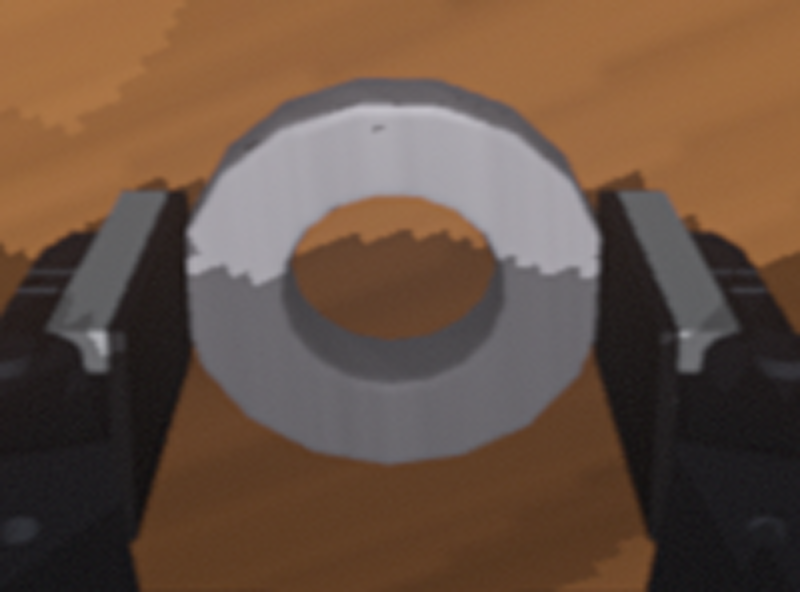

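>>> move_arm:
  commands:
    - [0,0,0,0]
    - [0,0,0,0]
    - [0,0,-0.01,0]
    - [0,0,-0.02,0]
    - [0,0,-0.03,0]
    - [0,0,-0.03,0]
    - [0,0,-0.01,0]
    - [0,0,0,0]
  claw: 0.3
  force: 60

```text
time_s: 5.32
tool_pos: [462.0, -32.9, 126.1]
tool_rot: [-3.076, 0.629, -0.008]
ft_force: [-0.8, -0.1, -1.0]
opening: 44.0
```

```bash
python3 go.py 641.5 228 120
python3 - <<'E'
from station import get_image
import cv2
d=get_image('wrist');cv2.imwrite('pics/w5.png',d['image'][:,:,::-1])
E
```

```text
pos [462.  -32.9 126.1] joints [ 0.37 -0.33 -0.47  0.   -1.43  0.8 ] F [-0.8 -0.1 -1. ] open 44.0 t 5.3167
axes [[0.92, -0.393, 0.006], [-0.393, -0.92, 0.001], [0.005, -0.003, -1.0]]
shift m [ 0.0626 -0.3104  0.0073]
```

View pics/w5.png

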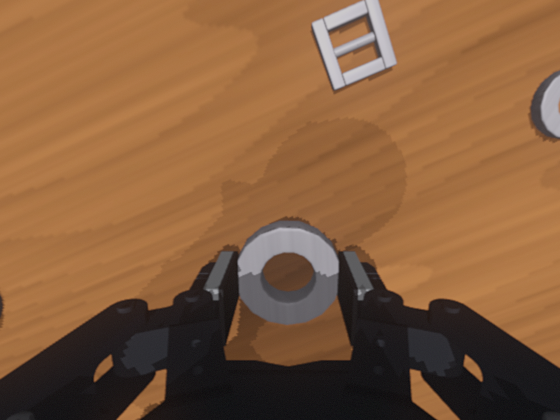

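>>> move_arm:
  commands:
    - [0.0063,-0.031,0,0]
    - [0.0063,-0.031,0,0]
    - [0.0063,-0.031,0,0]
    - [0.0063,-0.031,0,0]
    - [0.0063,-0.031,0,0]
    - [0.0063,-0.031,0,0]
    - [0.0063,-0.031,0,0]
    - [0.0063,-0.031,0,0]
    - [0.0063,-0.031,0,0]
    - [0.006,-0.031,0,0]
    - [0,0,0,0]
    - [0,0,0,0]

```text
time_s: 6.37
tool_pos: [639.2, 228.0, 118.4]
tool_rot: [3.075, -0.628, -0.007]
ft_force: [-0.7, -1.0, -0.1]
opening: 43.4
```

```bash
python3 go.py 641.5 228 64
python3 - <<'E'
from station import get_image
import cv2
from h import *
d=get_image('wrist');cv2.imwrite('pics/w6.png',d['image'][:,:,::-1])
a=[]
for n,y,x in(('side',70,190),('top',100,110)):
    d=get_image(n);a.append(cv2.resize(d['image'][y:y+120,x:x+130,::-1],None,fx=3,fy=4,interpolation=cv2.INTER_CUBIC))
cv2.imwrite('pics/s6.png',np.hstack(a))
E
```

```text
pos [639.2 228.  118.4] joints [ 0.64  0.27  0.11 -0.   -1.41  0.53] F [-0.7 -1.  -0.1] open 43.4 t 6.3667
axes [[0.92, -0.392, -0.005], [-0.392, -0.92, -0.003], [-0.004, 0.004, -1.0]]
shift m [ 0.0024 -0.0011  0.0544]
```

View pics/w6.png

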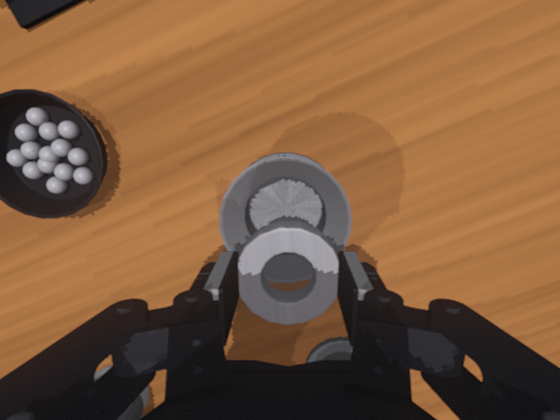

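View pics/s6.png

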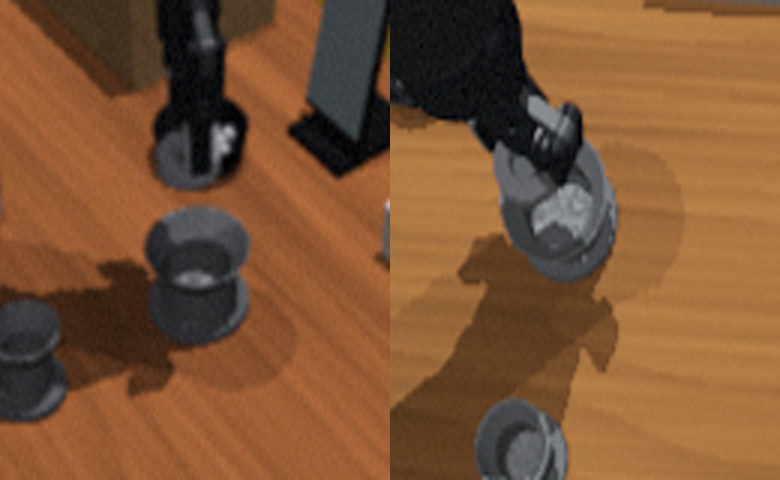

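```bash
python3 - <<'E'
from station import get_image
import cv2
from h import *
d=get_image('wrist')
for y in (216,219,222): print(at(d,285,y,42))
cv2.imwrite('pics/w7.png',cv2.resize(d['image'][140:280,200:370,::-1],None,fx=4,fy=4,interpolation=cv2.INTER_CUBIC))
c=(at(d,285,217,42))
for p in (c,(641.5,228,42)):
    I=d['image'][:,:,::-1].copy()
    for a in np.linspace(0,6.28,60):
        u,v=proj(d,np.array(p)+[41.5*np.cos(a),41.5*np.sin(a),0]); cv2.circle(I,(int(round(u)),int(round(v))),0,(0,255,0),-1)
    cv2.imwrite('pics/w7%d.png'%(p is c),cv2.resize(I[140:280,200:370],None,fx=4,fy=4,interpolation=cv2.INTER_NEAREST))
E
python3 go.py 641.5 228 64
```

```text
[645.29713812 225.25549321  42.        ]
[643.49582363 226.03363148  42.        ]
[641.68574048 226.81555767  42.        ]
pos [639.5 226.4 122.2] joints [ 0.63  0.27  0.11 -0.   -1.41  0.53] F [-0.2  0.4 -0.2] open 43.5 t 6.5667
axes [[0.919, -0.393, -0.0], [-0.393, -0.919, -0.0], [-0.0, 0.0, -1.0]]
shift m [ 0.0012 -0.0022  0.0582]
```

View pics/w70.png

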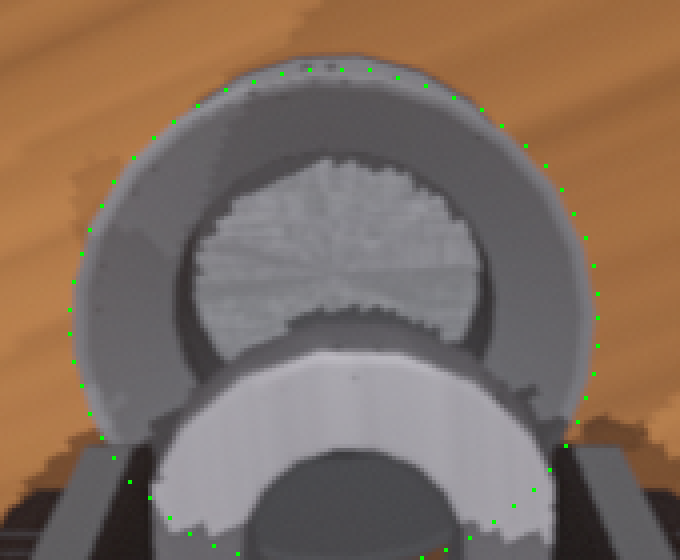

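>>> move_arm:
  commands:
    - [0.001,-0.002,0.012,0]
    - [0,0,0.015,0]
    - [0,0,0.012,0]
    - [0,0,0.01,0]
    - [0,0,0.006,0]
    - [0,0,0,0]
    - [0,0,0,0]
    - [0,0,0,0]

```text
time_s: 7.23
tool_pos: [642.1, 228.9, 68.2]
tool_rot: [-3.077, 0.63, -0.002]
ft_force: [-0.3, 0.3, -0.9]
opening: 43.8
```

```bash
python3 - <<'E'
from station import get_image
import cv2
from h import *
a=[]
for n,y,x in(('side',70,190),('top',100,110)):
    d=get_image(n);a.append(cv2.resize(d['image'][y:y+120,x:x+130,::-1],None,fx=3,fy=4,interpolation=cv2.INTER_CUBIC))
cv2.imwrite('pics/s8.png',np.hstack(a))
d=get_image('wrist');cv2.imwrite('pics/w8.png',d['image'][:,:,::-1])
E
python3 go.py 641.5 228 64
```

```text
pos [642.1 229.   68.3] joints [ 0.64  0.3   0.05  0.   -1.32  0.53] F [ 0.3  0.8 -0.9] open 43.5 t 7.3833
axes [[0.92, -0.393, 0.001], [-0.393, -0.92, 0.001], [0.001, -0.001, -1.0]]
shift m [-0.0001  0.0011  0.0042]
```

View pics/s8.png

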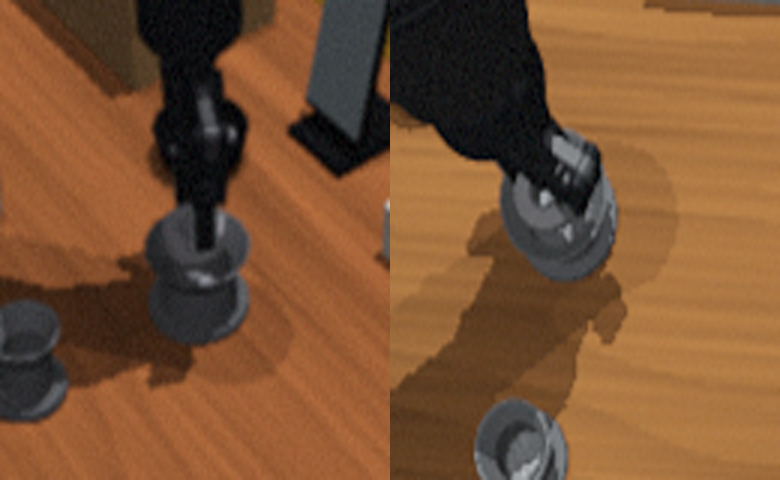

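View pics/w8.png

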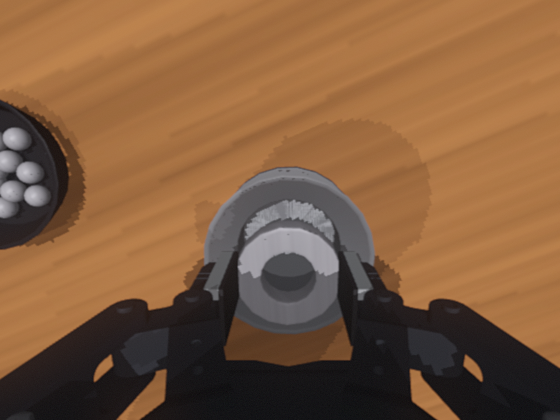

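>>> move_arm:
  commands:
    - [0,0.001,0.004,0]
    - [0,0,0,0]
    - [0,0,0,0]

```text
time_s: 7.63
tool_pos: [641.1, 227.7, 62.9]
tool_rot: [3.077, -0.63, -0.001]
ft_force: [0.0, -0.0, -0.3]
opening: 43.9
```

>>> move_arm:
  commands:
    - [0,0,0,0]
    - [0,0,0,0]
    - [0,0,0,0]
    - [0,0,0,0]
    - [0,0,0,0]
    - [0,0,0,0]
    - [0,0,0,0]
    - [0,0,0,0]
  claw: -0.5

```text
time_s: 8.3
tool_pos: [641.3, 227.8, 63.3]
tool_rot: [3.078, -0.63, 0.0]
ft_force: [-0.1, 0.6, -0.3]
opening: 64.1
```

>>> move_arm:
  commands:
    - [0,0,-0.01,0]
    - [0,0,-0.02,0]
    - [0,0,-0.03,0]
    - [0,0,-0.03,0]
    - [0,0,-0.03,0]
    - [0,0,0,0]
    - [0,0,0,0]
  claw: -1

```text
time_s: 8.88
tool_pos: [642.3, 228.2, 187.3]
tool_rot: [-3.074, 0.629, -0.007]
ft_force: [1.3, -0.0, -1.0]
opening: 85.5
```

```bash
python3 - <<'E'
from station import get_image
import cv2
from h import *
d=get_image('wrist');cv2.imwrite('pics/w9.png',d['image'][:,:,::-1])
E
python3 go.py 477 -250 180
```

```text
pos [641.5 228.1 184.8] joints [ 0.63  0.25  0.21 -0.   -1.52  0.53] F [-0.3 -0.1 -1.4] open 85.3 t 8.9333
axes [[0.92, -0.393, 0.002], [-0.393, -0.92, 0.001], [0.001, -0.002, -1.0]]
shift m [0.0366 0.5043 0.0038]
```

View pics/w9.png

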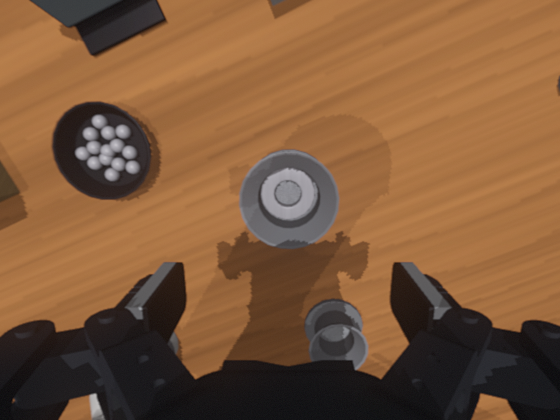

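The first ring lies flat in the wide tube at (288,193). Next is ring_b.

>>> move_arm:
  commands:
    - [0.0025,0.04,0,0]
    - [0.0025,0.04,0,0]
    - [0.0025,0.04,0,0]
    - [0.0025,0.04,0,0]
    - [0.0025,0.04,0,0]
    - [0.0025,0.04,0,0]
    - [0.0025,0.04,0,0]
    - [0.0025,0.04,0,0]
    - [0.0025,0.04,0,0]
    - [0.0025,0.04,0,0]
    - [0.0025,0.04,0,0]
    - [0.0025,0.04,0,0]

```text
time_s: 9.93
tool_pos: [478.7, -226.8, 182.4]
tool_rot: [-3.078, 0.629, 0.002]
ft_force: [0.5, -1.3, -0.0]
opening: 85.6
```

>>> move_arm:
  commands:
    - [0,0.023,0,0]
    - [0,0,0,0]
    - [0,0,0,0]
    - [0,0,0,0]

```text
time_s: 10.27
tool_pos: [470.9, -246.2, 182.5]
tool_rot: [-3.078, 0.631, 0.002]
ft_force: [0.6, 0.6, 0.2]
opening: 85.3
```

```bash
python3 - <<'E'
from station import get_image
import cv2,pickle
d=get_image('wrist');cv2.imwrite('pics/w10.png',d['image'][:,:,::-1]);pickle.dump(d,open('w10.pkl','wb'))
E
python3 go.py 458 -241 60
```

```text
pos [ 471.3 -245.9  182.7] joints [-0.1  -0.14 -0.21 -0.   -1.5   1.27] F [-0.6  0.5 -0.1] open 85.3 t 10.3167
axes [[0.92, -0.392, -0.001], [-0.392, -0.92, 0.0], [-0.001, 0.0, -1.0]]
shift m [-0.014   0.0007  0.1227]
```

View pics/w10.png

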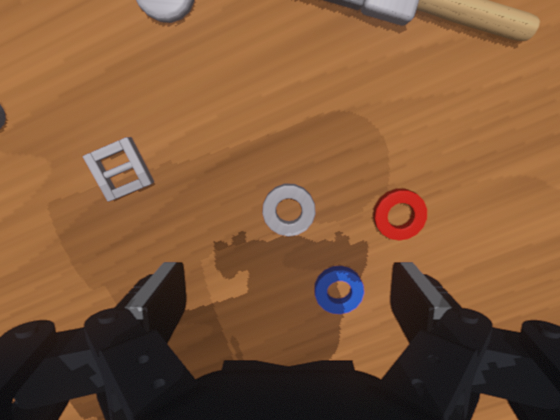

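Run:
```python
from h import *
import pickle,cv2
d=pickle.load(open('w10.pkl','rb'))
p=at(d,289,209.5,12);print(p)
cv2.imwrite('pics/w10c.png',cv2.resize(d['image'][170:250,245:335,::-1],None,fx=6,fy=6,interpolation=cv2.INTER_CUBIC))
import go;go.go(p[0],p[1],60)
```

```text
[ 456.58385294 -241.75026052   12.        ]
pos [ 471.3 -245.9  182.7] joints [-0.1  -0.14 -0.21 -0.   -1.5   1.27] F [-0.6  0.5 -0.1] open 85.3 t 10.3167
axes [[0.92, -0.392, -0.001], [-0.392, -0.92, 0.0], [-0.001, 0.0, -1.0]]
shift m [-0.015   0.002   0.1227]
```

View pics/w10c.png

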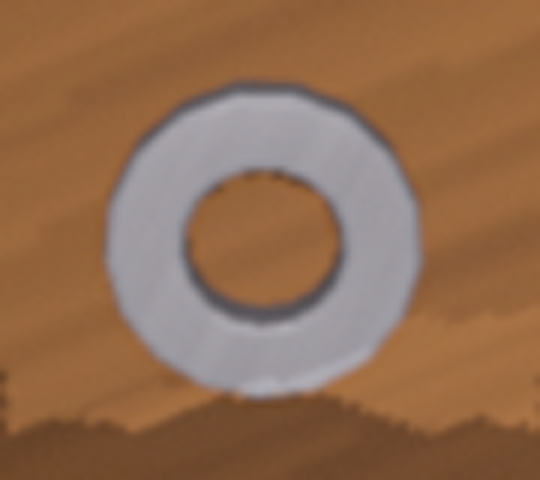

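The enlarged crop confirms a grey, holed, large ring (ring_b), clear of the blue ring at (339,290) and the red one at (401,214).

>>> move_arm:
  commands:
    - [-0.0035,0.0005,0.03,0]
    - [-0.0035,0.0005,0.03,0]
    - [-0.0035,0.0005,0.03,0]
    - [-0.003,0.0005,0.022,0]
    - [0,0,0.01,0]
    - [0,0,0,0]
    - [0,0,0,0]

```text
time_s: 10.9
tool_pos: [458.7, -242.8, 62.2]
tool_rot: [3.077, -0.628, 0.001]
ft_force: [1.0, 0.6, 0.5]
opening: 85.4
```

```bash
python3 - <<'E'
from station import get_image,telemetry
import cv2
from h import *
d=get_image('wrist');cv2.imwrite('pics/w11.png',d['image'][:,:,::-1])
s=telemetry.get_state();M=R.from_rotvec(s['tool_rot'])
p=s['tool_pos'].copy();p[2]=12;print(proj(d,p))
E
python3 go.py 457 -242 23
```

```text
(np.float64(286.96098044012194), np.float64(240.63369031736616))
pos [ 459.3 -243.    63.1] joints [-0.1  -0.12 -0.41  0.   -1.28  1.27] F [ 0.5 -0.2 -0.1] open 85.6 t 10.95
axes [[0.92, -0.392, 0.002], [-0.392, -0.92, -0.001], [0.002, 0.0, -1.0]]
shift m [-0.0026 -0.0001  0.0401]
```

View pics/w11.png

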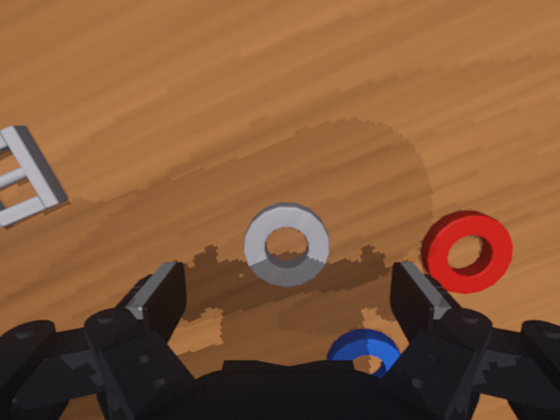

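>>> move_arm:
  commands:
    - [-0.0015,0,0.02,0]
    - [0,0,0.015,0]
    - [0,0,0.004,0]
    - [0,0,0,0]
    - [0,0,0,0]

```text
time_s: 11.37
tool_pos: [457.7, -242.8, 24.0]
tool_rot: [3.077, -0.629, 0.003]
ft_force: [0.0, 0.5, 0.5]
opening: 85.9
```

>>> move_arm:
  commands:
    - [0,0,0,0]
    - [0,0,0,0]
    - [0,0,0,0]
    - [0,0,0,0]
    - [0,0,0,0]
    - [0,0,0,0]
    - [0,0,0,0]
    - [0,0,0,0]
    - [0,0,0,0]
  claw: 0.3
  force: 60

```text
time_s: 12.12
tool_pos: [457.5, -242.8, 23.9]
tool_rot: [3.077, -0.629, 0.003]
ft_force: [-0.8, 1.1, 5.5]
opening: 43.6
```

>>> move_arm:
  commands:
    - [0,0,-0.01,0]
    - [0,0,-0.02,0]
    - [0,0,-0.03,0]
    - [0,0,-0.03,0]
    - [0,0,-0.015,0]
    - [0,0,0,0]
    - [0,0,0,0]

```text
time_s: 12.7
tool_pos: [457.1, -242.4, 128.6]
tool_rot: [-3.077, 0.63, -0.003]
ft_force: [-0.1, 0.5, -2.3]
opening: 43.3
```

```bash
python3 - <<'E'
from station import get_image,telemetry
import cv2
from h import *
d=get_image('wrist');cv2.imwrite('pics/w12.png',d['image'][:,:,::-1])
E
python3 go.py 641.3 227.8 125
```

```text
pos [ 456.4 -242.2  127.1] joints [-0.1  -0.17 -0.33 -0.   -1.4   1.27] F [-1.4 -0.2 -1.6] open 43.6 t 12.75
axes [[0.92, -0.393, -0.0], [-0.393, -0.92, 0.001], [-0.0, -0.001, -1.0]]
shift m [-0.0147 -0.5048  0.0024]
```

View pics/w12.png

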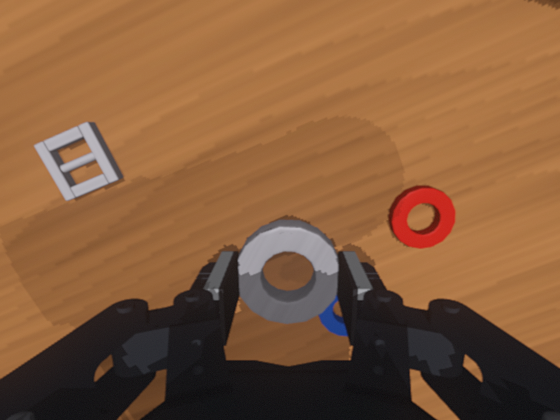

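>>> move_arm:
  commands:
    - [-0.001,-0.036,0,0]
    - [-0.001,-0.036,0,0]
    - [-0.001,-0.036,0,0]
    - [-0.001,-0.036,0,0]
    - [-0.001,-0.036,0,0]
    - [-0.001,-0.036,0,0]
    - [-0.001,-0.036,0,0]
    - [-0.001,-0.036,0,0]
    - [-0.001,-0.036,0,0]
    - [-0.001,-0.036,0,0]
    - [-0.001,-0.036,0,0]
    - [-0.001,-0.036,0,0]

```text
time_s: 13.75
tool_pos: [614.9, 161.0, 125.3]
tool_rot: [3.076, -0.629, -0.004]
ft_force: [0.6, -0.8, -0.3]
opening: 43.5
```

>>> move_arm:
  commands:
    - [-0.001,-0.035,0,0]
    - [-0.001,-0.025,0,0]
    - [0,-0.013,0,0]
    - [0,0,0,0]
    - [0,0,0,0]
    - [0,0,0,0]
    - [0,0,0,0]

```text
time_s: 14.33
tool_pos: [641.9, 226.5, 126.9]
tool_rot: [3.077, -0.631, -0.001]
ft_force: [0.3, 0.3, -1.0]
opening: 43.4
```

```bash
python3 go.py 641.3 227.8 64
```

```text
pos [641.9 226.5 126.9] joints [ 0.63  0.27  0.12 -0.   -1.42  0.53] F [ 0.3  0.3 -1. ] open 43.4 t 14.3333
axes [[0.919, -0.394, -0.001], [-0.394, -0.919, -0.001], [-0.001, 0.001, -1.0]]
shift m [-0.001  -0.001   0.0629]
```

>>> move_arm:
  commands:
    - [-0.001,-0.001,0.015,0]
    - [0,0,0.018,0]
    - [0,0,0.015,0]
    - [0,0,0.01,0]
    - [0,0,0.005,0]
    - [0,0,0,0]
    - [0,0,0,0]
    - [0,0,0,0]

```text
time_s: 15.0
tool_pos: [642.3, 228.8, 65.8]
tool_rot: [-3.077, 0.63, -0.003]
ft_force: [-0.3, 1.0, -1.1]
opening: 43.7
```

```bash
python3 go.py 641.3 227.8 64
python3 - <<'E'
from station import get_image
import cv2
d=get_image('wrist');cv2.imwrite('pics/w13.png',d['image'][:,:,::-1])
E
```

```text
pos [642.3 228.8  65.8] joints [ 0.63  0.3   0.04  0.   -1.31  0.53] F [-0.3  1.  -1.1] open 43.7 t 15.0
axes [[0.92, -0.393, 0.002], [-0.393, -0.92, 0.001], [0.002, -0.001, -1.0]]
shift m [-0.0005  0.0014  0.0018]
```

View pics/w13.png

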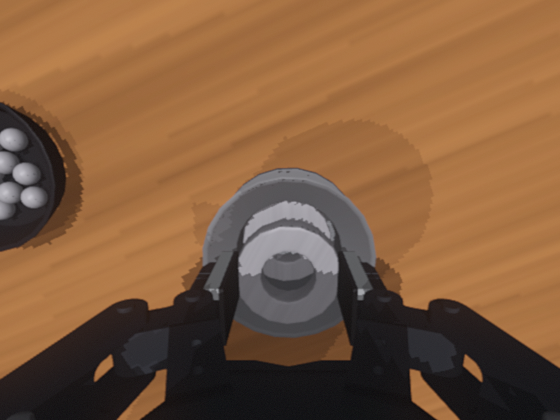

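Centred over the mouth; lower slightly and release.

>>> move_arm:
  commands:
    - [0,0.001,0.002,0]
    - [0,0,0,0]
    - [0,0,0,0]

```text
time_s: 15.3
tool_pos: [641.3, 227.8, 62.5]
tool_rot: [-3.078, 0.63, -0.0]
ft_force: [-0.5, -1.1, -0.1]
opening: 43.6
```

>>> move_arm:
  commands:
    - [0,0,0,0]
    - [0,0,0,0]
    - [0,0,0,0]
    - [0,0,0,0]
    - [0,0,0,0]
    - [0,0,0,0]
    - [0,0,0,0]
    - [0,0,0,0]
  claw: -0.5

```text
time_s: 15.97
tool_pos: [641.3, 227.8, 62.3]
tool_rot: [3.078, -0.63, 0.0]
ft_force: [-0.7, -0.4, -0.1]
opening: 64.1
```

>>> move_arm:
  commands:
    - [0,0,-0.01,0]
    - [0,0,-0.02,0]
    - [0,0,-0.03,0]
    - [0,0,-0.03,0]
    - [0,0,-0.03,0]
    - [0,0,0,0]
    - [0,0,0,0]
  claw: -1

```text
time_s: 16.55
tool_pos: [642.3, 228.3, 186.3]
tool_rot: [-3.074, 0.629, -0.007]
ft_force: [0.4, -0.5, -1.4]
opening: 85.5
```

Run:
```python
from station import get_image
import cv2
from h import *
d=get_image('wrist');cv2.imwrite('pics/w14.png',cv2.resize(d['image'][130:260,220:360,::-1],None,fx=4.5,fy=4.5,interpolation=cv2.INTER_CUBIC))
d=get_image('top');cv2.imwrite('pics/t14.png',d['image'][:,:,::-1])
d=get_image('side');cv2.imwrite('pics/s14.png',d['image'][:,:,::-1])
```

```text
(no output)
```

View pics/w14.png

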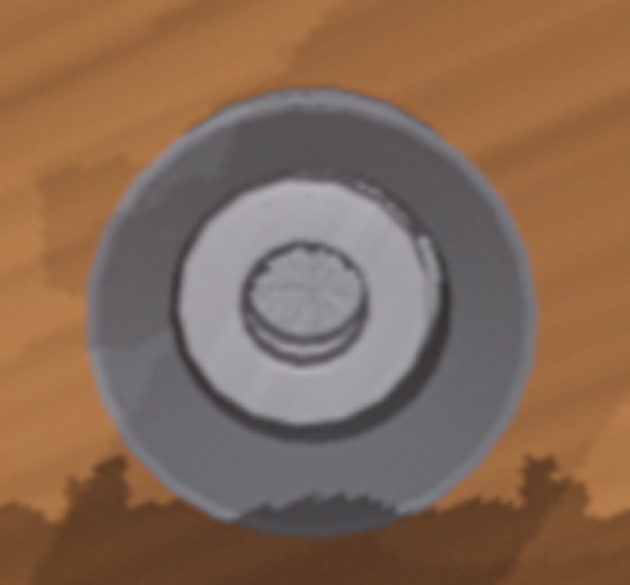

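View pics/t14.png

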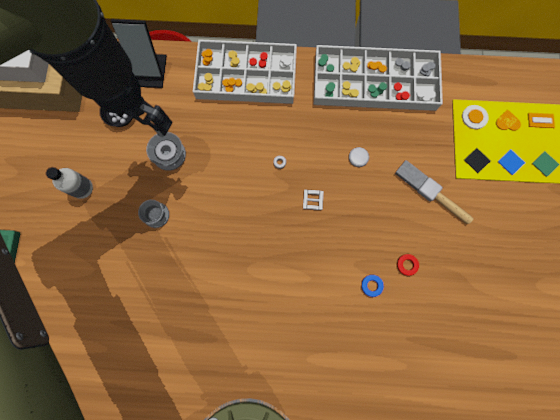

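View pics/s14.png

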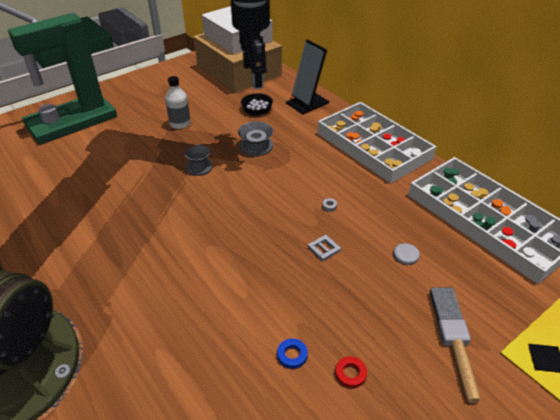

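Run:
```python
from station import get_image,telemetry
import cv2
from h import *
d=get_image('wrist'); I=cv2.resize(d['image'][130:260,220:360,::-1],None,fx=4.5,fy=4.5,interpolation=cv2.INTER_CUBIC)
uv=lambda p:((np.array(proj(d,p))-[220,130]+.5)*4.5-.5)
c=at(d,220+309/4.5,130+301/4.5,30); print(c, at(d,220+306/4.5,130+302/4.5,30))
for r,z,col in((24,30,(0,255,0)),(12,30,(0,255,0)),(41.5,42,(0,0,255))):
    C=c if z==30 else np.array([641.5,228,42])
    for a in np.linspace(0,6.28,80):
        cv2.circle(I,tuple(int(round(x)) for x in uv(C*[1,1,0]+[r*np.cos(a),r*np.sin(a),z])),1,col,-1)
cv2.imwrite('pics/w15.png',I); print(telemetry.get_state()['time_s'])
```

```text
[641.42299545 225.99604585  30.        ] [641.46723345 226.58027446  30.        ]
16.75
```

View pics/w15.png

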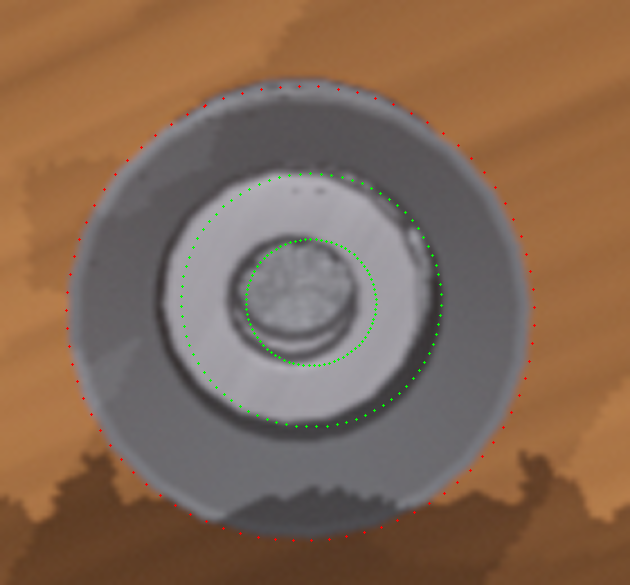

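```bash
python3 -c "
from station import job
print(job.close_job())"
```

```text
the job is handed in; nothing more can be done
None
```

Both large steel rings are in the wide tube, one on the other. I gripped each across its outside diameter and let it go just inside the tube's mouth. The job was handed in at about 17 s of the 56 s allowed.

**Rings:** in the last wrist picture the upper ring looks flat. Its size matches a ring lying with its top face 30 mm up, to within about 3%. It sits roughly 2 mm off the tube's axis. I could not see the lower ring's tilt directly at the end, but it looked flat and centred after its own drop.

**Everything else:** the small ring, buckle, blank, and blue and red rings look unmoved in the top and side views. At hand-in the gripper was open and well above the tube, with only noise-level wrist force.

**Disagreements:**
- **Gripper opening:** it read 43–45 mm on the 48 mm rings. The pictures showed both gripped squarely, so I took this as an offset in the reading.
- **Tube position:** the camera estimates differed by about 3–4 mm. I aimed for (641.5, 228) mm, mainly from the wrist view.
- **Last overlay:** the circle I drew sat 3–4 mm to one side of the ring because the arm had settled slightly between pictures. I compared its size only.

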